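# Set out dent plugs by size for the vise

## Robot

A 6-joint arm with a two-finger parallel gripper is mounted at the origin on the work surface. World frame = base frame: x ahead of the robot, y to its left, z up, the work surface at z = 0. Lengths are in m, angles in rad, forces in N, time in s.
With the tool pointing down it reaches from about 0.225 to 0.875 m from the base axis. Payload 3.4 kg.
Tool frame: the origin (TCP) lies midway between the tips of the shut fingers; the grasp point (between the pads) lies 19 mm behind it; x points along the fingers, z is the direction in which the jaws open and shut, and the axes are right-handed (so a half turn about x gives the same grasp; the last joint's range is limited). The gripper opens to 85 mm and grips with 20 to 120 N. Pads are 22 mm wide; open, the fingers measure 114 mm over their backs; the gripper's body (76 mm by 85 mm) begins 54 mm behind the grasp point. The pads swing forward as they close: fully open they stand 13 mm farther back than shut.
Start: joints at [-0.121, 0.276, 1.505, -0, 1.361, -0.121], TCP at [0.575, -0, 0.231] pointing down, gripper open.
Joint ranges: [-2.89, 2.89], [-0.75, 2.08], [0.22, 2.7], [-1.18, 4.32], [0.11, 2.71], [-2.7, 2.7]. Speed limits (rad/s): [2.57, 2.57, 3.14, 3.14, 3.14, 3.14].

## Interface

Orientations are given as a unit quaternion [w, x, y, z].
In Python, from rig import manip, eyes gives the robot as it stands. The module is installed in compiled form; this text tells all that it offers.
- The arm moves only by the shell command python3 -m crank 'ROWS' [FORCE]. ROWS is JSON, a list of rows, each a list of 7 numbers: the shift along the tool's x, y, z in cm, then the turn, a rotation vector about the tool's x, y, z in degrees, then the finger opening in cm, from 0 to 8.54. A call has 1 to 5 rows; each row is the pose to reach, as a shift and turn from the pose commanded when the call began, along the tool's axes at that moment; what a row does not reach only later rows make up. A row lasts 1/8 s, in which the tool goes at most 62.5 mm and 10.7 degrees, less where a joint would pass 70% of its speed; a pose out of reach is approached as far as the arm can. A call with a gripper value outside its range is refused whole. The fingers move at their own pace and stop on an object; FORCE is the grip in N (left out, the last holds). Time passes only in rows, so rows that repeat a pose let the fingers close. It gives the time, the measured TCP pose, the force and the opening at its end, in the units of the state.
- manip.get_state(): the state, without advancing time (a new reading comes with each control period).
- eyes.get_image(name): name is "scene" or "side" or "wrist"; returns a dict with "color" (384x512x3 uint8, blue, green, red), "z_map" (384x512 float32, m along the optical axis (not along the pixel's ray), 0 where there is no reading), "vertical_fov" (degrees; the focal length in pixels is half the picture's height over the tangent of half this angle, whatever the lens; pixels are square), "cx", "cy" (the principal point, pixels), "dist" ([k1, k2, p1, p2, k3] as OpenCV has them; the pictures are not rectified), "eye" and "attitude" of the camera in the world. Camera axes: x right, y up, looking along -z (the intrinsics and any distortion apply to the point x, -y, -z); pixel columns grow to the right and rows downward; lengths in m; the calibration is good to about 2 mm. A picture is of the moment at which its call begins.
- manip.sign_off(): hands the job in, once; it reports no verdict.
The state is a dict: "clock": time; "qpos": joint angles; "qd": joint speeds; "effort": joint torques, N m; "position": TCP position; "ee_rot": TCP orientation; "contact_force": force on the tool from outside, world axes, zero at the start; "moment": the same for the moment, N m; "width": finger opening in m.
Only numpy, scipy, OpenCV 4.12 (cv2) and the standard library are available. Lean on these libraries where they do the work, as an engineer would, in place of code of your own. Each camera call takes 0.05 s, during which the arm holds its last target.

## Task

Set out the four steel dent plugs for working up a crushed tube: stand one in each of the four felt-floored wells of the wooden board in order of size, the smallest in the end well nearest the vise and each next size up one well farther from it. Each must stand upright, hole up, flat on the well's floor.

Things in the scene. Friction and masses are not known exactly. Their poses are not given: they have to be found in the camera images.
- plug_22: Steel dent plug standing on the bench: a plain bright steel barrel, 22 mm across at its middle, 32 mm tall, 85 g or so; flat ends 18 mm across, straight-sided band from 11 to 21 mm up, small dark threaded hole in its top. Size 1 of 4 (1 is the smallest). Origin: centre of its underside, z up.
- plug_32: Steel dent plug standing on the bench: a plain bright steel barrel, 32 mm across at its middle, 38 mm tall, 210 g or so; flat ends 26 mm across, straight-sided band from 13 to 25 mm up, small dark threaded hole in its top. Size 2 of 4 (1 is the smallest). Origin: centre of its underside, z up.
- plug_42: Steel dent plug standing on the bench: a plain bright steel barrel, 42 mm across at its middle, 44 mm tall, 420 g or so; flat ends 34 mm across, straight-sided band from 15 to 29 mm up, small dark threaded hole in its top. Size 3 of 4 (1 is the smallest). Origin: centre of its underside, z up.
- plug_52: Steel dent plug standing on the bench: a plain bright steel barrel, 52 mm across at its middle, 50 mm tall, 700 g or so; flat ends 42 mm across, straight-sided band from 18 to 32 mm up, small dark threaded hole in its top. Size 4 of 4 (1 is the smallest). Origin: centre of its underside, z up.
- well_1: Round well at the right-hand end (towards -y) of the row of four in the setting-out board, as seen from the robot: 68 mm across, 4 mm deep, green felt floor. Origin: centre of its floor, 14 mm above the bench; z up, y along the row. The board is a fixed pale wooden slab 98 x 334 x 18 mm; wells are 80 mm apart, its yaw differs from run to run by up to 0.25 rad.
- well_2: Round well second from the right of the row of four in the setting-out board, as seen from the robot: 68 mm across, 4 mm deep, green felt floor. Origin: centre of its floor, 14 mm above the bench; z up, y along the row. The board is a fixed pale wooden slab 98 x 334 x 18 mm; wells are 80 mm apart, its yaw differs from run to run by up to 0.25 rad.
- well_3: Round well second from the left of the row of four in the setting-out board, as seen from the robot: 68 mm across, 4 mm deep, green felt floor. Origin: centre of its floor, 14 mm above the bench; z up, y along the row. The board is a fixed pale wooden slab 98 x 334 x 18 mm; wells are 80 mm apart, its yaw differs from run to run by up to 0.25 rad.
- well_4: Round well at the left-hand end (towards +y) of the row of four in the setting-out board, as seen from the robot: 68 mm across, 4 mm deep, green felt floor. Origin: centre of its floor, 14 mm above the bench; z up, y along the row. The board is a fixed pale wooden slab 98 x 334 x 18 mm; wells are 80 mm apart, its yaw differs from run to run by up to 0.25 rad.
- vise: Dark grey cast-iron bench vise with an upright steel rod in its jaws, about 345 mm long (along x), 140 mm wide at its base, 168 mm high (the rod reaches 251 mm), bolted down at the left (+y) or right (-y) end of the bench; a steel cleaning tank stands at the other end. Origin: centre of its round base, on the bench.

How it is judged:
By the outcome, as a careful person would: the job done as asked, in the order asked, and still so for the second after the job is handed in, with the robot touching nothing.
It also fails if it takes over 88 s, if anything falls off the work surface, if the arm or the gripper's body presses on something with over 40 N, if the wrist force passes 120 N, or if a joint passes its speed limit or range.

## Working session

There is one attempt and no reset: what is moved stays moved. The work goes in short steps, Python scripts to look and compute and a shell command to move; the robot and the scene stay as the last step left them, time stands still between calls to the robot, and variables do not carry over. Pictures are saved under pics/ and viewed, and the job is handed in when it is done.

```bash
mkdir -p pics; python3 - <<'E'
from rig import manip, eyes
import cv2
print(manip.get_state())
for n in ["scene","side","wrist"]:
    im=eyes.get_image(n)
    cv2.imwrite(f"pics/{n}0.png",im["color"])
    print(n,{k:v for k,v in im.items() if k not in("color","z_map")})
E
```

```text
{'clock': 0.0, 'qpos': array([-1.20995487e-01,  2.76611133e-01,  1.50616995e+00, -8.95353391e-06,
        1.36071777e+00, -1.21019220e-01]), 'qd': array([-0.00115242,  0.00140018,  0.00064247, -0.00098982, -0.00044282,
        0.00055299]), 'effort': array([ 6.20495921e-04, -4.16768074e+01, -2.45808578e+01, -1.52056768e-04,
        1.11346930e-02,  1.69860516e-05]), 'position': array([5.74447252e-01, 6.11990993e-05, 2.30415857e-01]), 'ee_rot': array([7.06437071e-01, 6.92266302e-05, 7.07775849e-01, 8.73344197e-05]), 'contact_force': array([-0.89102451,  0.44907857,  0.0435016 ]), 'moment': array([ 0.00450231,  0.06257619, -0.04588473]), 'width': 0.08534947411851415}
scene {'vertical_fov': 48.380882523864045, 'cx': 254.7474681380109, 'cy': 196.0535466058545, 'dist': array([0.01815515, 0.        , 0.        , 0.        , 0.        ]), 'eye': array([ 1.48734931, -0.53073724,  0.88369532]), 'attitude': array([0.77217476, 0.37895876, 0.2269372 , 0.4567668 ])}
side {'vertical_fov': 55.34957710781479, 'cx': 260.6364324998641, 'cy': 185.9156151156718, 'dist': array([-0.01990272,  0.        ,  0.        ,  0.        ,  0.        ]), 'eye': array([0.21324469, 0.9299468 , 0.90575968]), 'attitude': array([-0.1514948 , -0.07612172,  0.40868537,  0.89678932])}
wrist {'vertical_fov': 65.36857262219065, 'cx': 251.88538423540697, 'cy': 191.80875322322055, 'dist': array([0.00304119, 0.        , 0.        , 0.        , 0.        ]), 'eye': array([0.57605215, 0.06726585, 0.37275398]), 'attitude': array([ 9.90967809e-01, -1.34098300e-01,  6.00755505e-04, -2.93247643e-04])}
```

View pics/scene0.png

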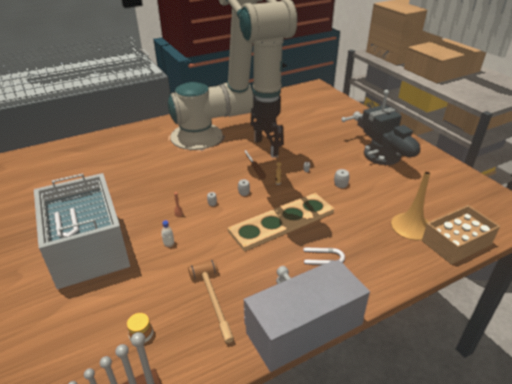

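View pics/side0.png

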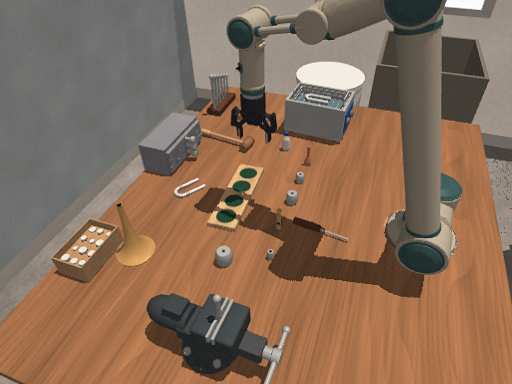

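View pics/wrist0.png

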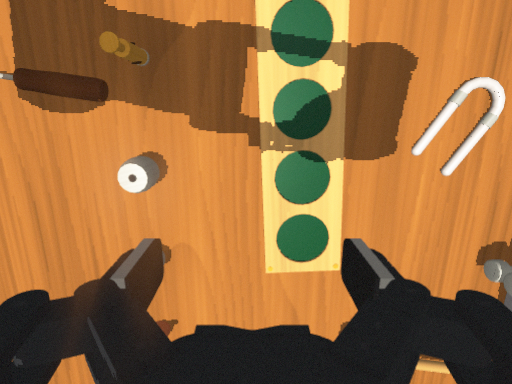

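The side and scene views show the vise at the +y end, so the order from +y is 22, 32, 42, 52 (well_4 to well_1). The plugs in the side view are at about (223,256), (270,255), (292,198) and (300,178).

```bash
cat > h.py <<'E'
import numpy as np, cv2
from scipy.spatial.transform import Rotation as R
from rig import manip, eyes
def K(im):
    f=im["color"].shape[0]/2/np.tan(np.radians(im["vertical_fov"])/2)
    return np.array([[f,0,im["cx"]],[0,f,im["cy"]],[0,0,1]])
def rot(q): return R.from_quat([q[1],q[2],q[3],q[0]])
def rays(im,px):
    u=cv2.undistortPoints(np.float64(px).reshape(-1,1,2),K(im),im["dist"]).reshape(-1,2)
    return u
def plane(im,px,z):
    u=rays(im,px); d=rot(im["attitude"]).apply(np.c_[u[:,0],-u[:,1],-np.ones(len(u))])
    t=(z-im["eye"][2])/d[:,2]; return im["eye"]+d*t[:,None]
def cloud(im):
    h,w=im["z_map"].shape; v,u=np.mgrid[:h,:w]
    q=rays(im,np.c_[u.ravel(),v.ravel()]); Z=im["z_map"].ravel()
    return (im["eye"]+rot(im["attitude"]).apply(np.c_[q[:,0]*Z,-q[:,1]*Z,-Z])).reshape(h,w,3)
def project(im,P):
    p=rot(im["attitude"]).inv().apply(np.atleast_2d(P)-im["eye"])
    return cv2.projectPoints(np.c_[p[:,0],-p[:,1],-p[:,2]],np.zeros(3),np.zeros(3),K(im),im["dist"])[0].reshape(-1,2)
E
python3 - <<'E'
from h import *
for n,(x0,y0,x1,y1) in {"scene":(190,140,380,260),"side":(170,130,370,290)}.items():
    im=eyes.get_image(n)
    cv2.imwrite(f"pics/{n}1.png",cv2.resize(im["color"][y0:y1,x0:x1],None,fx=3.9,fy=3.7 if n=="side" else 3.9,interpolation=cv2.INTER_CUBIC))
    hsv=cv2.cvtColor(im["color"],cv2.COLOR_BGR2HSV)
    m=cv2.inRange(hsv,(60,90,15),(95,255,140))
    k,l,s,c=cv2.connectedComponentsWithStats(m)
    for i in range(1,k):
        if s[i,4]>80: 
            # ellipse centre
            cs,_=cv2.findContours((l==i).astype('u1'),0,1); e=cv2.fitEllipse(max(cs,key=len))
            print(n,s[i],c[i].round(1),e[0],plane(im,[c[i],e[0]],0.014).round(4).tolist())
    C=cloud(im)
    ob=((C[...,2]>0.02)&(C[...,2]<0.08)&(im["z_map"]>0)&(C[...,0]>0.25)&(C[...,0]<0.9)&(abs(C[...,1])<0.5)).astype('u1')
    k,l,s,c=cv2.connectedComponentsWithStats(ob)
    for i in range(1,k):
        if s[i,4]>15:
            P=C[l==i]; print(n,"obj",s[i].tolist(),"xy mid",((P.min(0)+P.max(0))/2).round(3)[:2],"ext",np.ptp(P,0).round(3),"zmax",P[:,2].max().round(3))
E
```

```text
scene obj [252, 161, 12, 15, 57] xy mid [0.36 0.09] ext [0.096 0.028 0.006] zmax 0.026
scene obj [275, 163, 6, 17, 72] xy mid [0.452 0.124] ext [0.021 0.021 0.06 ] zmax 0.08
scene obj [304, 163, 6, 6, 26] xy mid [0.433 0.253] ext [0.025 0.024 0.013] zmax 0.033
scene obj [334, 170, 15, 15, 181] xy mid [0.567 0.309] ext [0.051 0.046 0.032] zmax 0.052
scene obj [238, 180, 12, 12, 122] xy mid [ 0.445 -0.009] ext [0.039 0.042 0.027] zmax 0.047
scene obj [207, 193, 10, 9, 71] xy mid [ 0.446 -0.129] ext [0.029 0.028 0.019] zmax 0.039
scene obj [174, 195, 8, 17, 69] xy mid [ 0.446 -0.245] ext [0.017 0.022 0.059] zmax 0.08
scene obj [400, 206, 27, 26, 440] xy mid [0.848 0.362] ext [0.075 0.077 0.06 ] zmax 0.08
scene obj [161, 224, 13, 19, 172] xy mid [ 0.561 -0.318] ext [0.027 0.032 0.059] zmax 0.079
scene obj [104, 249, 26, 22, 367] xy mid [ 0.601 -0.472] ext [0.011 0.056 0.06 ] zmax 0.08
scene obj [188, 260, 37, 63, 602] xy mid [ 0.8   -0.276] ext [0.199 0.076 0.02 ] zmax 0.04
scene obj [276, 277, 10, 7, 45] xy mid [ 0.888 -0.135] ext [0.019 0.018 0.018] zmax 0.078
scene obj [128, 313, 24, 
[... 1293 characters left out ...]

side obj [286, 190, 12, 12, 121] xy mid [ 0.44  -0.002] ext [0.04  0.038 0.028] zmax 0.049
side obj [218, 200, 7, 8, 18] xy mid [0.664 0.102] ext [0.025 0.031 0.004] zmax 0.024
side obj [276, 211, 6, 14, 64] xy mid [0.448 0.127] ext [0.017 0.022 0.058] zmax 0.08
side obj [207, 215, 9, 8, 24] xy mid [0.664 0.179] ext [0.023 0.034 0.003] zmax 0.023
side obj [293, 217, 28, 13, 137] xy mid [0.361 0.097] ext [0.093 0.031 0.01 ] zmax 0.03
side obj [121, 232, 27, 26, 454] xy mid [0.841 0.37 ] ext [0.079 0.085 0.06 ] zmax 0.08
side obj [215, 245, 18, 19, 265] xy mid [0.56  0.318] ext [0.047 0.049 0.035] zmax 0.055
side obj [267, 249, 7, 8, 45] xy mid [0.433 0.258] ext [0.018 0.019 0.016] zmax 0.037
```

```bash
python3 - <<'E'
from h import *
im=eyes.get_image("wrist"); hsv=cv2.cvtColor(im["color"],cv2.COLOR_BGR2HSV)
m=cv2.inRange(hsv,(60,90,15),(95,255,140))
k,l,s,c=cv2.connectedComponentsWithStats(m)
for i in range(1,k):
    if s[i,4]>400:
        cs,_=cv2.findContours((l==i).astype('u1'),0,1); e=cv2.fitEllipse(max(cs,key=len)); print("well",s[i],e[0],plane(im,[e[0]],0.014).round(4))
a=im["color"][150:200,110:165]; g=a.max(2)
mm=((g<80)).astype('u1'); k,l,s,c=cv2.connectedComponentsWithStats(mm)
for i in range(1,k): print("hole",s[i],c[i]+[110,150],plane(im,[c[i]+[110,150]],.044).round(4))
im=eyes.get_image("side");C=cloud(im)
P=C[(C[...,1]>0.36)&(C[...,2]>0.03)&(C[...,0]<0.75)&(C[...,0]>.2)&(im["z_map"]>0)]
for z in (0.03,.06,.09,.12,.16,.2): 
    q=P[(P[:,2]>z)&(P[:,2]<z+.03)]
    if len(q): print("vise",z,q.min(0).round(3),q.max(0).round(3))
# tall things heights
for n,x,y in (("chisel",.45,.125),("peg",.445,-.24),("bottle",.558,-.31)):
    q=C[(abs(C[...,0]-x)<.03)&(abs(C[...,1]-y)<.03)]; print(n,q[:,2].max().round(3))
E
```

```text
well [ 271    0   61   66 3201] (301.11859130859375, 32.083396911621094) [[0.6295 0.1478 0.014 ]]
well [ 273   80   57   59 2630] (301.29180908203125, 108.79056549072266) [[0.6332 0.0677 0.014 ]]
well [ 275  151   54   52 2182] (301.4648132324219, 176.6864013671875) [[ 0.6369 -0.0126  0.014 ]]
well [ 277  215   51   46 1810] (301.6372985839844, 237.2093048095703) [[ 0.6406 -0.093   0.014 ]]
vise 0.03 [0.446 0.597 0.03 ] [0.53  0.621 0.06 ]
vise 0.06 [0.3   0.509 0.06 ] [0.603 0.641 0.09 ]
vise 0.09 [0.301 0.503 0.09 ] [0.641 0.642 0.12 ]
vise 0.12 [0.392 0.523 0.12 ] [0.638 0.625 0.15 ]
vise 0.16 [0.392 0.519 0.16 ] [0.498 0.624 0.189]
vise 0.2 [0.441 0.57  0.201] [0.45  0.577 0.23 ]
chisel 0.083
peg 0.089
bottle 0.09
```

View pics/side1.png

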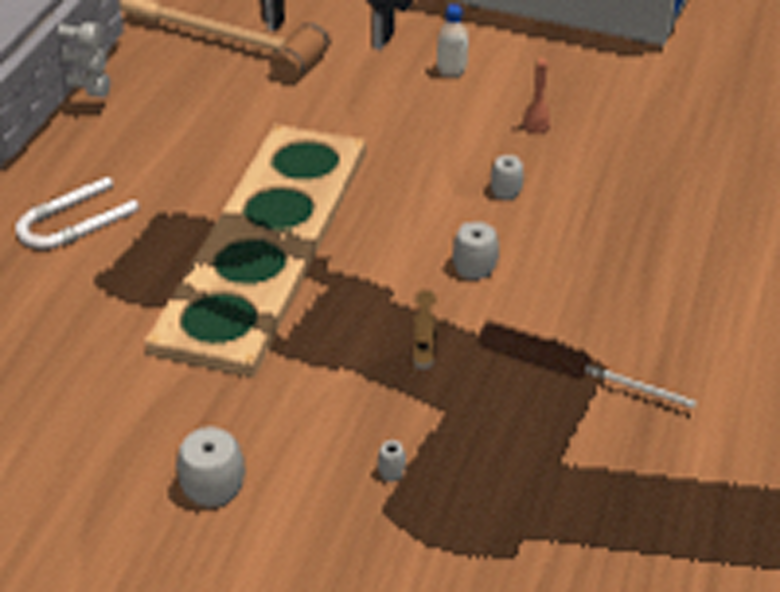

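Side crop: the holes and shapes of all four plugs are clear, and the upright brass valve next to plug_22/42 and a red peg near plug_32 stand well off. Wells agree between views within 1 mm. Next I refine plug centres from the holes.

```bash
cat >> h.py <<'E'
H={22:.032,32:.038,42:.044,52:.050}; EST={22:(.433,.256),32:(.444,-.126),42:(.443,-.005),52:(.563,.313)}
def hole(im,s,xy=None,base=0.,rad=.45):
    """dark hole inside the bright top face near the expected place"""
    P=np.r_[xy if xy is not None else EST[s],base+H[s]]
    c=project(im,P)[0]; 
    e=project(im,[P+[.01,0,0],P+[0,.01,0]])-c; r=max(3,np.linalg.norm(e,axis=1).max()*s/10*rad*.9)
    g=im["color"].max(2).astype(float); v,u=np.mgrid[:g.shape[0],:g.shape[1]]
    w=(np.hypot(u-c[0],v-c[1])<r); 
    if not w.any(): return None
    d=np.where(w,np.clip(np.percentile(g[w],60)-25-g,0,None),0)
    j=np.unravel_index(d.argmax(),d.shape); rr=max(2,np.linalg.norm(e,axis=1).max()*.35); d=d*(np.hypot(u-j[1],v-j[0])<rr)
    if d.sum()==0: return None
    p=np.array([(u*d).sum(),(v*d).sum()])/d.sum()
    return p.round(1),plane(im,[p],base+H[s])[0].round(4)
E
python3 - <<'E'
from h import *
for n in("scene","side","wrist"):
    im=eyes.get_image(n)
    for s in H:
        c=project(im,[*EST[s],H[s]])[0]
        if 0<c[0]<511 and 0<c[1]<383: print(n,s,c.round(1),hole(im,s))
E
```

```text
scene 22 [306.6 163. ] (array([307., 161.]), array([0.4226, 0.2648, 0.032 ]))
scene 32 [211.3 194.3] (array([211.9, 197.7]), array([ 0.4615, -0.1318,  0.038 ]))
scene 42 [244.  182.1] (array([245.9, 185.5]), array([ 0.4635, -0.0084,  0.044 ]))
scene 52 [342.1 172.3] (array([343.8, 176.7]), array([0.5865, 0.3018, 0.05  ]))
side 22 [270.2 250.9] (array([270. , 250.8]), array([0.4337, 0.2559, 0.032 ]))
side 32 [299.5 173.4] (array([299.8, 173.8]), array([ 0.4422, -0.1245,  0.038 ]))
side 42 [290.9 192.7] (array([291.8, 192.7]), array([ 0.4401, -0.0055,  0.044 ]))
side 52 [222.8 250.1] (array([223. , 250.5]), array([0.5617, 0.3142, 0.05  ]))
wrist 32 [146.2 269.4] None
wrist 42 [133.3 175.9] (array([132.6, 176.6]), array([ 0.4421, -0.0058,  0.044 ]))
```

```bash
python3 -m crank '[[4,-0.3,-4.5,0,0,0,8.5],[8,-0.6,-9,0,0,0,8.5],[11,-0.6,-13.3,0,0,0,8.5],[13,-0.6,-13.3,0,0,0,8.5],[13,-0.6,-13.3,0,0,0,8.5]]' 40; python3 - <<'E'
from h import *
im=eyes.get_image("wrist"); cv2.imwrite("pics/w2.png",im["color"])
for s in (42,32): print(hole(im,s))
print(manip.get_state()["position"])
E
```

```text
clock: 1.12
position: [0.4409, -0.0059, 0.1006]
ee_rot: [0.706, 0.0, 0.708, 0.0]
contact_force: [0.2, -0.7, -0.4]
width: 0.0848
(array([250.8, 208.3]), array([ 0.4413, -0.0054,  0.044 ]))
None
[ 0.44244269 -0.00609506  0.1015286 ]
```

View pics/w2.png

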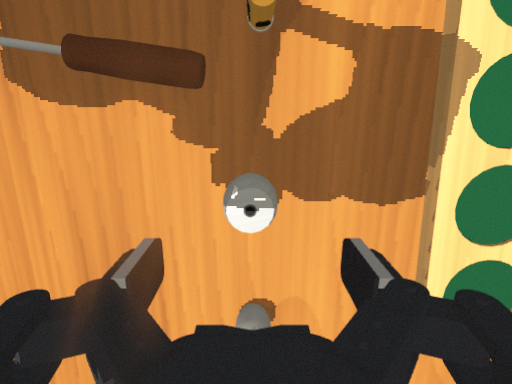

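Plug_42 is centred between the fingers (hole at pixel 251,208) and lines up with the TCP to within 1 mm. I'll descend and grip.

```bash
python3 -m crank '[[5,0,0,0,0,0,8.5],[8.5,0,0,0,0,0,8.5],[9.6,0,0,0,0,0,8.5],[9.6,0,0,0,0,0,6],[9.6,0,0,0,0,0,3]]' 60; python3 -m crank '[[0,0,0,0,0,0,3],[0,0,0,0,0,0,3],[0,0,0,0,0,0,3],[0,0,0,0,0,0,3]]'
```

```text
clock: 1.8
position: [0.4437, -0.0063, 0.0066]
ee_rot: [0.708, -0.0, 0.706, -0.0]
contact_force: [0.6, 0.8, 0.5]
width: 0.051
clock: 2.3
position: [0.4417, -0.006, 0.0068]
ee_rot: [0.707, -0.0, 0.707, -0.0]
contact_force: [-2.5, -0.1, 7.5]
width: 0.0398
```

```bash
python3 -m crank '[[0,0,0,0,0,0,6.5],[0,0,0,0,0,0,6.5],[0,0,0,0,0,0,6.5]]' 60;python3 - <<'E'
from h import *
for i in range(4):
    eyes.get_image("wrist"); print(manip.get_state()["position"],manip.get_state()["width"])
E
```

```text
clock: 2.68
position: [0.4425, -0.0061, 0.0055]
ee_rot: [0.707, -0.0, 0.707, -0.0]
contact_force: [0.5, -0.4, -0.0]
width: 0.0647
[ 0.44231139 -0.00602956  0.00541739] 0.0647166124596622
[ 0.44219952 -0.00601644  0.00532773] 0.06528331909664592
[ 0.44215264 -0.00600095  0.00530246] 0.06474667856373555
[ 0.44207999 -0.00603266  0.00525041] 0.0646233845627515
```

```bash
python3 -m crank '[[0.3,0,0,0,0,0,6.5],[0.3,0,0,0,0,0,3],[0.3,0,0,0,0,0,3],[0.3,0,0,0,0,0,3],[0.3,0,0,0,0,0,3]]' 60;python3 - <<'E'
from h import *
for i in range(3):
    im=eyes.get_image("side");s=manip.get_state(); print(s["position"],s["width"],s["contact_force"])
cv2.imwrite("pics/s3.png",cv2.resize(im["color"][120:260,200:380],None,fx=4,fy=4,interpolation=cv2.INTER_CUBIC))
E
```

```text
clock: 3.5
position: [0.4419, -0.006, 0.0025]
ee_rot: [0.707, 0.0, 0.707, 0.0]
contact_force: [-2.0, 0.5, 3.6]
width: 0.0402
[ 0.44186498 -0.0059829   0.00247723] 0.040244315677268314 [-1.35974051 -0.55960219  5.2419746 ]
[ 0.44185236 -0.00597885  0.00244742] 0.040263292692907605 [-1.01618359  0.26377755  5.48845568]
[ 0.44183365 -0.00598719  0.00245864] 0.04006701840074315 [-1.81336926  0.48866896  6.41805554]
```

View pics/s3.png

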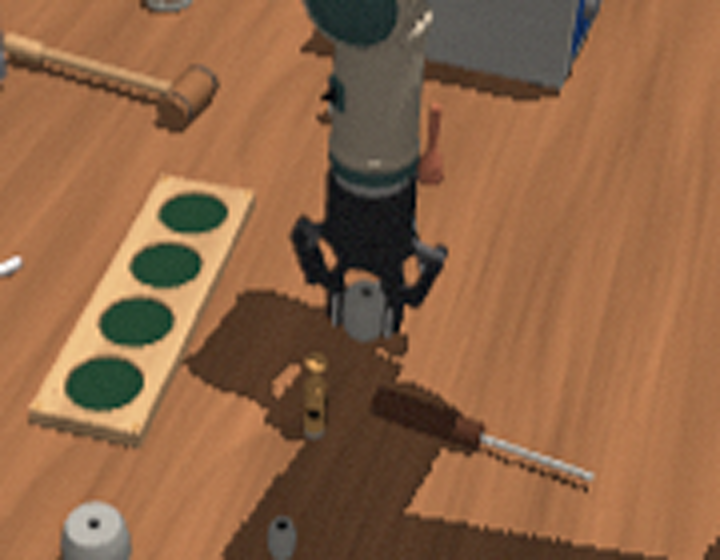

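Side view shows plug_42 between the pads at about mid height. I'll lift and check.

```bash
python3 -m crank '[[-3,0,0,0,0,0,3],[-8,0,0,0,0,0,3],[-10,0,3,0,0,0,3],[-10,-0.3,9,0,0,0,3],[-10,-0.7,15,0,0,0,3]]' 80;python3 - <<'E'
from h import *
for i in range(2):
    im=eyes.get_image("side");s=manip.get_state(); print(s["position"],s["width"],s["contact_force"])
cv2.imwrite("pics/s4.png",cv2.resize(im["color"][80:240,160:360],None,fx=4,fy=3.7,interpolation=cv2.INTER_CUBIC))
E
```

```text
clock: 4.28
position: [0.5932, -0.0129, 0.1019]
ee_rot: [0.707, -0.0, 0.707, 0.0]
contact_force: [-0.3, -0.9, -3.8]
width: 0.0396
[ 0.60481216 -0.01439868  0.10165207] 0.03962436732965899 [10.59639713 -1.2105944  -2.59691755]
[ 0.6001367  -0.01408381  0.10130731] 0.03958670608946112 [-0.70268821 -0.37039929 -4.23613713]
```

View pics/s4.png

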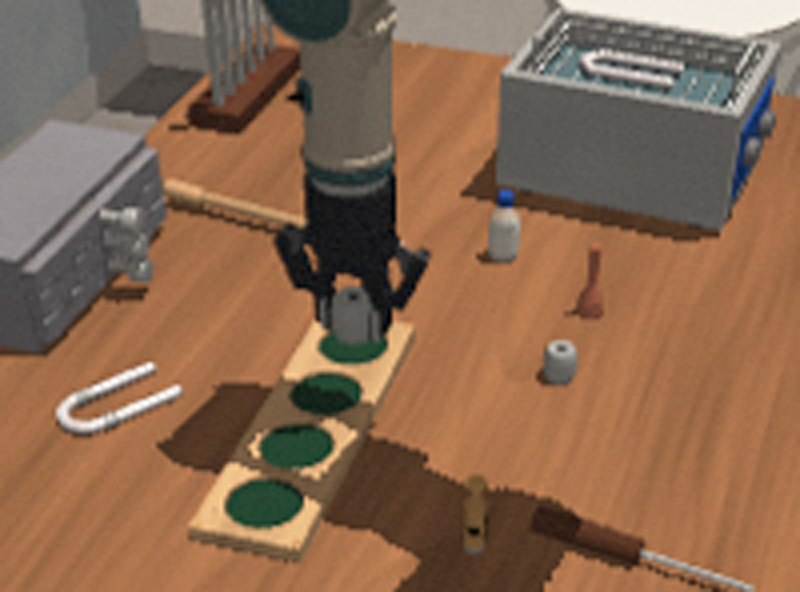

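```bash
python3 -m crank '[[0,0,4.4,0,0,0,3],[4,0,4.4,0,0,0,3],[5,0,4.4,0,0,0,3],[5,0,4.4,0,0,0,3],[5,0,4.4,0,0,0,3]]' 80;python3 - <<'E'
from h import *
for i in range(3):
    im=eyes.get_image("wrist");s=manip.get_state(); print(s["position"],s["width"],s["contact_force"])
cv2.imwrite("pics/w5.png",im["color"])
print(hole(im,42,s["position"][:2],s["position"][2]-.0025,.6))
E
```

```text
clock: 5.0
position: [0.6365, -0.0131, 0.0534]
ee_rot: [0.708, -0.0, 0.706, -0.0]
contact_force: [0.8, -0.2, -3.7]
width: 0.0398
[ 0.63674731 -0.01312154  0.053743  ] 0.03970724093334679 [-0.49712582 -0.16129547 -4.18999872]
[ 0.63679883 -0.01314896  0.05382892] 0.039615271826391116 [ 0.14431266 -0.08362523 -4.16953655]
[ 0.63672378 -0.01311979  0.05377812] 0.039885438447679326 [ 0.48015119  0.53742881 -3.64482926]
(array([252.7, 289.4]), array([ 0.6383, -0.0125,  0.0953]))
```

View pics/w5.png

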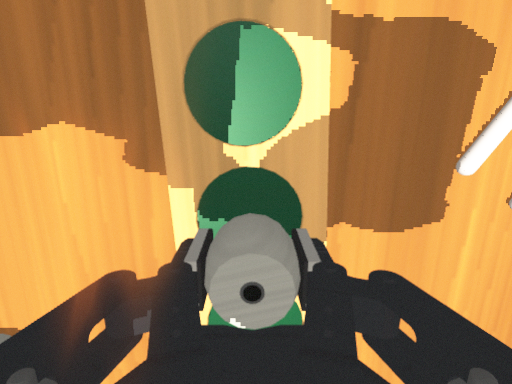

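The plug hangs upright over well_2 (hole at pixel 253,290). I'll lower it and feel for the floor.

```bash
python3 -m crank '[[2.5,0,0,0,0,0,3],[3.4,0,0,0,0,0,3],[3.6,0,0,0,0,0,3],[3.6,0,0,0,0,0,3]]' 80;python3 -m crank '[[0.1,0,0,0,0,0,3],[0.1,0,0,0,0,0,3]]'
```

```text
clock: 5.65
position: [0.6367, -0.0131, 0.017]
ee_rot: [0.708, -0.0, 0.707, -0.0]
contact_force: [0.6, -0.1, -4.1]
width: 0.0402
clock: 5.9
position: [0.6371, -0.0131, 0.0166]
ee_rot: [0.708, -0.0, 0.706, -0.0]
contact_force: [-0.6, -0.5, 3.0]
width: 0.0395
```

```bash
python3 -m crank '[[0,0,0,0,0,0,4.6],[0,0,0,0,0,0,6],[0,0,0,0,0,0,6.5],[-4,0,0,0,0,0,7],[-9,0,0,0,0,0,7]]';python3 - <<'E'
from h import *
for n in("side","wrist"):
    im=eyes.get_image(n);cv2.imwrite(f"pics/{n}6.png",im["color"] if n=="wrist" else cv2.resize(im["color"][80:240,160:360],None,fx=4,fy=3.7,interpolation=cv2.INTER_CUBIC))
    print(hole(im,42,(.6367,-.013),.014))
s=manip.get_state(); print(s["position"],s["width"],s["contact_force"])
E
```

```text
clock: 6.52
position: [0.6351, -0.0129, 0.1048]
ee_rot: [0.706, 0.0, 0.708, 0.0]
contact_force: [0.5, 0.5, -0.2]
width: 0.07
(array([240.1, 177.5]), array([ 0.6371, -0.0102,  0.058 ]))
(array([247.9, 209. ]), array([ 0.6391, -0.0132,  0.058 ]))
[ 0.64026695 -0.01348548  0.11138842] 0.06993195075265488 [ 0.65497578 -0.58191498 -0.25242745]
```

View pics/wrist6.png

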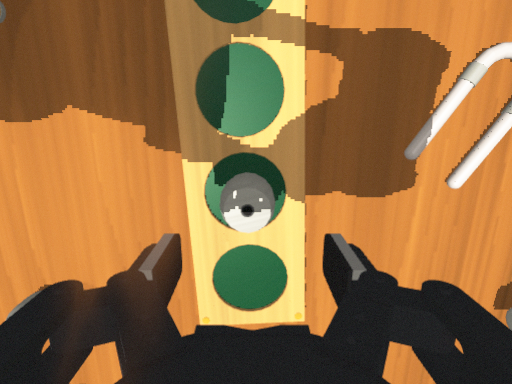

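View pics/side6.png

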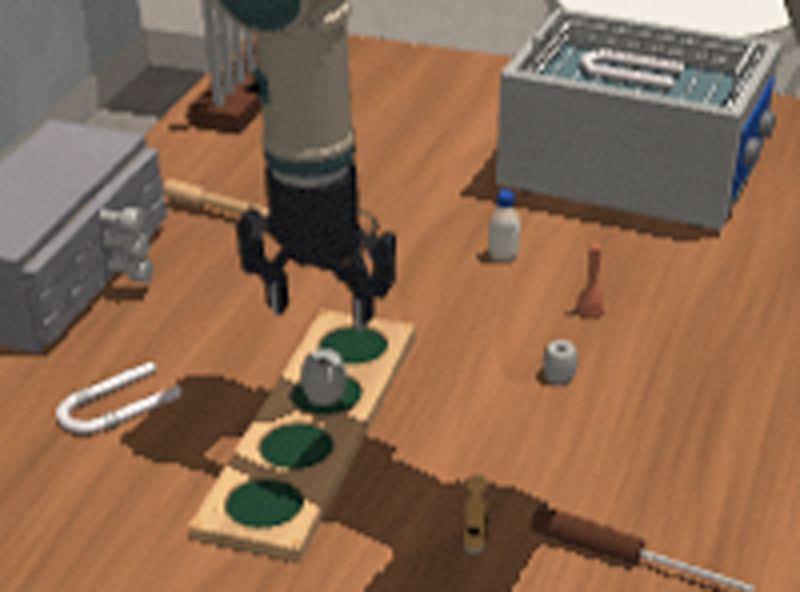

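Plug_42 stands upright in well_2 (hole at 248,209). Next: plug_32.

```bash
python3 -m crank '[[0,-2.7,-4.9,0,0,0,7],[0,-5.5,-9.7,0,0,0,7],[0,-8.3,-14.5,0,0,0,7],[0,-11.1,-19.4,0,0,0,7],[0,-11.1,-19.4,0,0,0,7]]';python3 - <<'E'
from h import *
for i in range(3): im=eyes.get_image("wrist");s=manip.get_state(); print(s["position"],hole(im,32,(.4425,-.1247)))
cv2.imwrite("pics/w7.png",im["color"])
E
```

```text
clock: 7.25
position: [0.438, -0.1245, 0.1048]
ee_rot: [0.706, 0.002, 0.708, -0.001]
contact_force: [0.4, 0.3, 0.1]
width: 0.0698
[ 0.44075347 -0.12445197  0.10524154] (array([257. , 204.3]), array([ 0.4429, -0.1243,  0.038 ]))
[ 0.44236918 -0.12433753  0.10546462] (array([253.1, 204.3]), array([ 0.443 , -0.1245,  0.038 ]))
[ 0.44314167 -0.1241738   0.10550945] (array([251.9, 204.3]), array([ 0.4438, -0.1245,  0.038 ]))
```

View pics/w7.png

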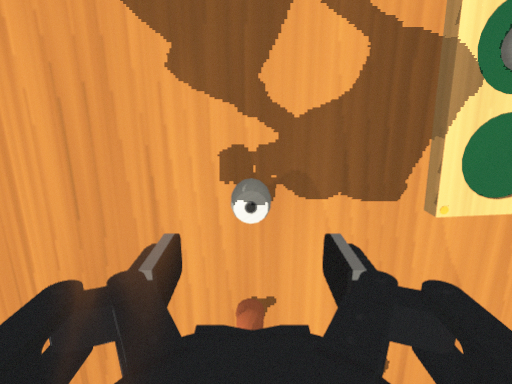

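Plug_32 is centred (hole at 252,204). I'll descend and grip.

```bash
python3 -m crank '[[5,0,0,0,0,0,7],[9,0,0,0,0,0,7],[10.3,0,0,0,0,0,6],[10.3,0,0,0,0,0,5],[10.3,0,0,0,0,0,2.5]]' 50; python3 -m crank '[[0,0,0,0,0,0,2],[0,0,0,0,0,0,2],[0,0,0,0,0,0,2],[0,0,0,0,0,0,2]]' 60
```

```text
clock: 8.02
position: [0.4433, -0.1243, 0.0034]
ee_rot: [0.708, -0.001, 0.706, -0.0]
contact_force: [-2.1, 0.0, 0.7]
width: 0.0331
clock: 8.52
position: [0.4433, -0.1243, 0.0037]
ee_rot: [0.708, -0.0, 0.706, -0.0]
contact_force: [-0.0, 1.3, 6.5]
width: 0.0301
```

```bash
python3 -m crank '[[-4,0,0,0,0,0,2],[-8,1,1,0,0,0,2],[-10.5,5,5,0,0,0,2],[-10.5,9,9,0,0,0,2],[-10.5,13,13,0,0,0,2]]' 60; python3 -m crank '[[0,4,4,0,0,0,2],[0,6.2,6,0,0,0,2],[2,6.2,6,0,0,0,2],[5,6.2,6,0,0,0,2],[5,6.2,6,0,0,0,2]]'
python3 - <<'E'
from h import *
for i in range(3): im=eyes.get_image("wrist");s=manip.get_state(); print(s["position"],s["contact_force"])
print(hole(im,32,s["position"][:2],s["position"][2]-.003,.6))
cv2.imwrite("pics/w8.png",im["color"])
E
```

```text
clock: 9.15
position: [0.5733, 0.007, 0.1083]
ee_rot: [0.708, -0.0, 0.706, -0.0]
contact_force: [0.7, -0.5, -1.6]
width: 0.0302
clock: 9.78
position: [0.6295, 0.068, 0.0548]
ee_rot: [0.705, -0.0, 0.709, 0.0]
contact_force: [-0.4, -0.5, -2.4]
width: 0.0298
[0.6309983  0.06793075 0.05652178] [-0.1593984  -0.27152996 -2.41945936]
[0.6321729  0.0678768  0.05770238] [-0.47204443  0.23967273 -2.81216398]
[0.63285626 0.06784169 0.0584439 ] [ 0.18196248 -0.01646732 -2.56343576]
(array([255.6, 287.4]), array([0.635 , 0.0656, 0.0934]))
```

View pics/w8.png

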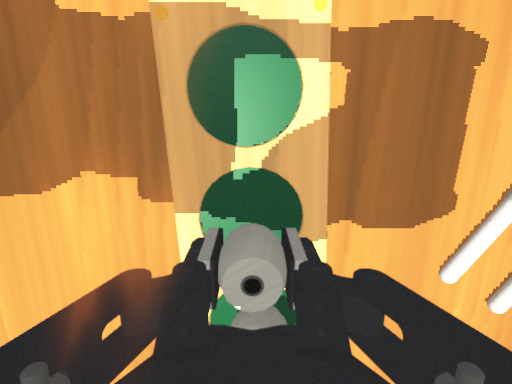

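Plug_32 hangs upright over well_3. I'll lower it.

```bash
python3 -m crank '[[2.5,0,0,0,0,0,2],[3.7,0,0,0,0,0,2],[4.0,0,0,0,0,0,2],[4.0,0,0,0,0,0,2],[4.0,0,0,0,0,0,2]]' ;python3 -m crank '[[0.1,0,0,0,0,0,2],[0.1,0,0,0,0,0,2]]'
```

```text
clock: 10.55
position: [0.6328, 0.068, 0.018]
ee_rot: [0.708, 0.0, 0.706, -0.0]
contact_force: [0.5, -0.6, -1.9]
width: 0.0298
clock: 10.8
position: [0.6328, 0.068, 0.0178]
ee_rot: [0.708, -0.0, 0.706, 0.0]
contact_force: [-1.8, -0.7, 5.3]
width: 0.0299
```

```bash
python3 -m crank '[[0,0,0,0,0,0,3.6],[0,0,0,0,0,0,5],[0,0,0,0,0,0,6],[-4,0,0,0,0,0,7],[-9,0,0,0,0,0,7]]'; python3 -m crank '[[0,3,-3,0,0,0,7],[0,6,-7,0,0,0,7],[0,9.5,-11.5,0,0,0,7],[0,14,-15.5,0,0,0,7],[0,18.8,-19.9,0,0,0,7]]'; python3 - <<'E'
from h import *
for i in range(3): im=eyes.get_image("wrist");s=manip.get_state(); print(s["position"],hole(im,22,(.4335,.2559)))
cv2.imwrite("pics/w9.png",im["color"])
im=eyes.get_image("side");cv2.imwrite("pics/s9.png",cv2.resize(im["color"][150:290,160:340],None,fx=4,fy=4,interpolation=cv2.INTER_CUBIC)); print(hole(im,32,(.633,.0676),.014))
E
```

```text
clock: 11.42
position: [0.631, 0.0679, 0.1057]
ee_rot: [0.706, 0.0, 0.708, -0.0]
contact_force: [-0.3, 0.7, -0.6]
width: 0.0699
clock: 12.05
position: [0.4338, 0.2551, 0.1064]
ee_rot: [0.707, 0.001, 0.707, -0.0]
contact_force: [1.0, 0.6, 0.5]
width: 0.07
[0.42665152 0.25961608 0.10613042] (array([250.7, 200.1]), array([0.4343, 0.2562, 0.032 ]))
[0.42961725 0.2571639  0.10613791] (array([258.8, 208. ]), array([0.4328, 0.2547, 0.032 ]))
[0.43248684 0.25572126 0.10636169] (array([255.4, 205.5]), array([0.4333, 0.254 , 0.032 ]))
(array([232.6, 192.2]), array([0.6345, 0.0667, 0.052 ]))
```

View pics/w9.png

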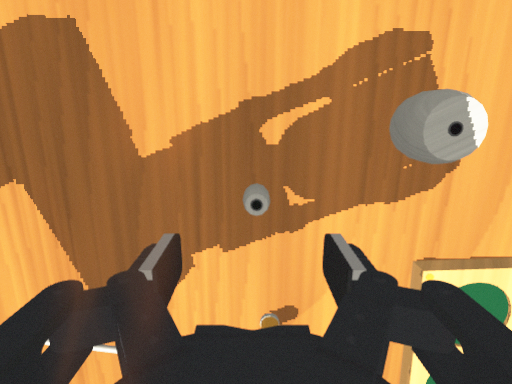

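View pics/s9.png

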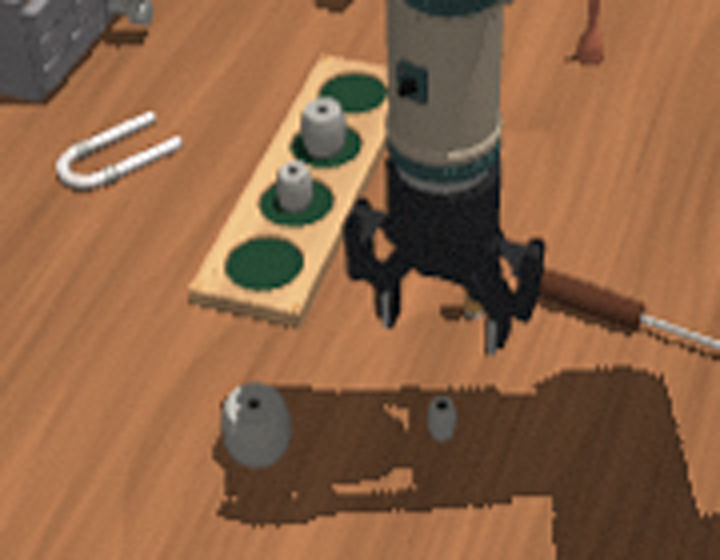

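Both placed plugs stand upright in wells 2 and 3, and plug_22's hole is at (255,205), centred. I'll check the pose and descend to plug_22.

```bash
python3 -m crank '[[4,0,0,0,0,0,7],[6,0,0,0,0,0,6],[6,0,0,0,0,0,6]]'; python3 - <<'E'
from h import *
im=eyes.get_image("wrist");s=manip.get_state(); print(s["position"],hole(im,22,(.4335,.2559)))
E
python3 -m crank '[[3,0,0,0,0,0,5],[4.2,0,0,0,0,0,4.5],[4.5,0,0,0,0,0,4],[4.5,0,0,0,0,0,2.5],[4.5,0,0,0,0,0,1.5]]' 30; python3 -m crank '[[0,0,0,0,0,0,1],[0,0,0,0,0,0,1],[0,0,0,0,0,0,1]]' 40
```

```text
clock: 12.62
position: [0.4351, 0.2525, 0.0449]
ee_rot: [0.706, 0.0, 0.708, -0.001]
contact_force: [-0.3, -0.4, 0.1]
width: 0.06
[0.43586854 0.25308277 0.04597973] (array([247.8, 232.6]), array([0.4341, 0.2533, 0.032 ]))
clock: 13.3
position: [0.4354, 0.2542, 0.0021]
ee_rot: [0.708, 0.0, 0.707, 0.0]
contact_force: [1.0, -1.0, 0.6]
width: 0.0203
clock: 13.68
position: [0.4354, 0.2543, 0.002]
ee_rot: [0.708, 0.0, 0.707, 0.0]
contact_force: [0.3, -1.3, 5.5]
width: 0.02
```

```bash
python3 -m crank '[[-4,0,0,0,0,0,1],[-8,-1,1,0,0,0,1],[-10,-3,5.5,0,0,0,1],[-10,-5.5,10.5,0,0,0,1],[-10,-8,15.5,0,0,0,1]]' 40; python3 -m crank '[[0,-2.7,3.9,0,0,0,1],[3,-2.7,3.9,0,0,0,1],[5,-2.7,3.9,0,0,0,1],[5,-2.7,3.9,0,0,0,1],[5,-2.7,3.9,0,0,0,1]]'
python3 - <<'E'
from h import *
for i in range(3): im=eyes.get_image("wrist");s=manip.get_state(); print(s["position"],s["contact_force"],s["width"])
print(hole(im,22,s["position"][:2],s["position"][2]-.002,.6))
cv2.imwrite("pics/w10.png",im["color"])
E
```

```text
clock: 14.3
position: [0.5911, 0.1736, 0.1017]
ee_rot: [0.707, 0.0, 0.707, 0.0]
contact_force: [-0.6, 0.0, -0.7]
width: 0.0199
clock: 14.92
position: [0.6292, 0.1473, 0.0518]
ee_rot: [0.707, -0.0, 0.707, 0.0]
contact_force: [0.6, -0.4, 0.4]
width: 0.02
[0.62949116 0.14739171 0.05229636] [-1.0704792  -0.38877106 -1.26315315] 0.019850290195413678
[0.62958847 0.14737414 0.05256596] [-0.09683831 -0.22736186 -1.75053021] 0.020311868465491927
[0.62953503 0.14738155 0.05257762] [ 0.56506919  0.27606033 -0.56195451] 0.020047779599576532
(array([254.7, 271.3]), array([0.632 , 0.1491, 0.0826]))
```

View pics/w10.png

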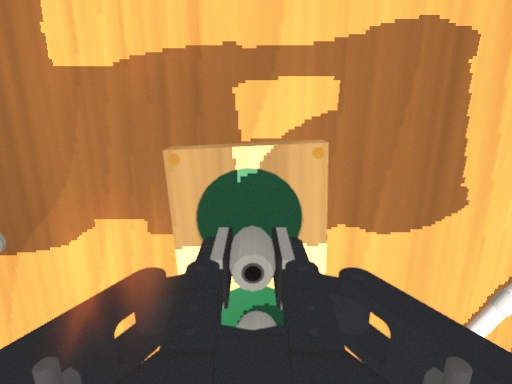

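Plug_22 hangs upright over well_4 (hole at 255,272). I'll lower it, then release with a small opening so the fingers stay inside the well.

```bash
python3 -m crank '[[2.2,0,0,0,0,0,1],[3.3,0,0,0,0,0,1],[3.5,0,0,0,0,0,1],[3.5,0,0,0,0,0,1],[3.5,0,0,0,0,0,1]]' ;python3 -m crank '[[0.1,0,0,0,0,0,1],[0.1,0,0,0,0,0,1]]'
```

```text
clock: 15.7
position: [0.6295, 0.1472, 0.017]
ee_rot: [0.708, 0.0, 0.706, 0.0]
contact_force: [0.1, 0.3, -0.9]
width: 0.0203
clock: 15.95
position: [0.6294, 0.1471, 0.0161]
ee_rot: [0.708, 0.0, 0.707, 0.0]
contact_force: [-0.3, 0.4, 2.9]
width: 0.0198
```

```bash
python3 -m crank '[[0,0,0,0,0,0,2.6],[0,0,0,0,0,0,3.1],[0,0,0,0,0,0,3.1],[-3,0,0,0,0,0,3.1],[-8,0,0,0,0,0,6]]'; python3 -m crank '[[0,5,-2,0,0,0,8.5],[-1,10,-4,0,0,0,8.5],[-1,14,-6,0,0,0,8.5],[-1,16.6,-6.8,0,0,0,8.5],[-1,16.6,-6.8,0,0,0,8.5]]'; python3 - <<'E'
from h import *
for i in range(3): im=eyes.get_image("wrist");s=manip.get_state(); print(s["position"],hole(im,52,(.562,.3135)))
cv2.imwrite("pics/w11.png",im["color"])
im=eyes.get_image("side");cv2.imwrite("pics/s11.png",cv2.resize(im["color"][150:290,160:340],None,fx=4,fy=4,interpolation=cv2.INTER_CUBIC)); print(hole(im,22,(.6295,.147),.014))
E
```

```text
clock: 16.58
position: [0.6271, 0.1468, 0.0939]
ee_rot: [0.705, -0.0, 0.709, -0.0]
contact_force: [0.3, 1.0, -0.3]
width: 0.0476
clock: 17.2
position: [0.5599, 0.3149, 0.1052]
ee_rot: [0.707, -0.001, 0.707, 0.001]
contact_force: [-0.1, 0.8, 0.1]
width: 0.0848
[0.56045382 0.31354683 0.10515825] (array([252.3, 209.9]), array([0.5615, 0.3146, 0.05  ]))
[0.56081473 0.31272074 0.10513465] (array([250.9, 209.3]), array([0.5611, 0.3137, 0.05  ]))
[0.56105473 0.31223338 0.10514289] (array([253.7, 209.1]), array([0.5634, 0.313 , 0.05  ]))
None
```

View pics/w11.png

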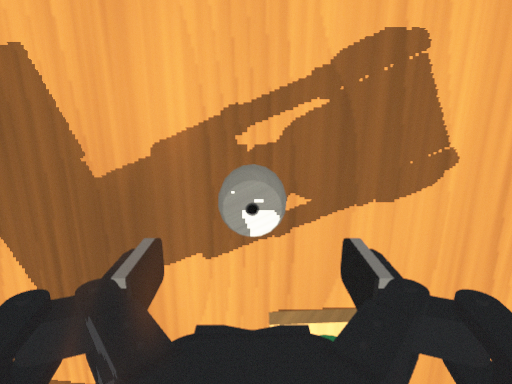

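View pics/s11.png

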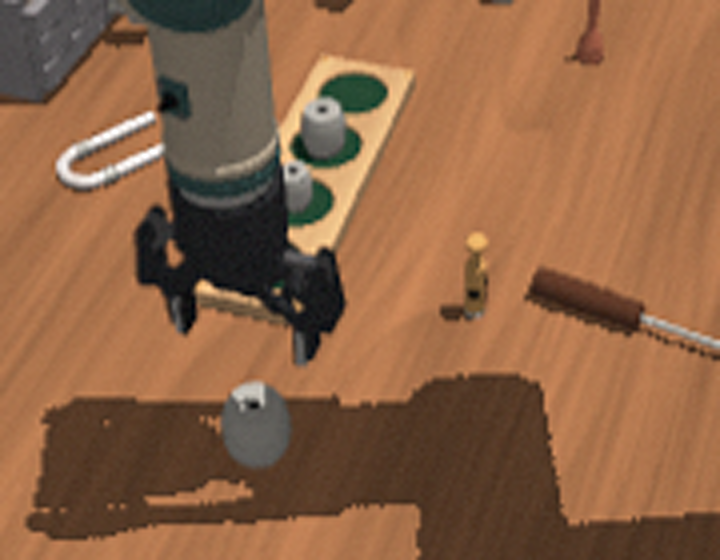

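Plug_52 is centred (hole at 253,209); plug_22 is hidden behind the arm for now. I'll grip plug_52 with more force (700 g).

```bash
python3 -m crank '[[4.5,0,0,0,0,0,8.5],[8.5,0.05,0.05,0,0,0,8.5],[10.2,0.05,0.05,0,0,0,8.5],[10.2,0.05,0.05,0,0,0,8.5],[10.2,0.05,0.05,0,0,0,6]]' 60; python3 -m crank '[[0,0,0,0,0,0,4],[0,0,0,0,0,0,4],[0,0,0,0,0,0,4],[0,0,0,0,0,0,4]]' 90
```

```text
clock: 18.02
position: [0.5628, 0.3138, 0.0048]
ee_rot: [0.708, 0.001, 0.706, 0.0]
contact_force: [0.2, 0.6, -0.3]
width: 0.0696
clock: 18.52
position: [0.5617, 0.314, 0.0057]
ee_rot: [0.708, 0.0, 0.706, 0.0]
contact_force: [-2.6, -0.8, 6.5]
width: 0.0498
```

```bash
python3 -m crank '[[-4,0,0,0,0,0,4],[-8,0,0,0,0,0,4],[-12,-1.5,0.3,0,0,0,4],[-14,-6,1.2,0,0,0,4],[-14,-11,2.2,0,0,0,4]]' 90; python3 -m crank '[[0,-5,1,0,0,0,4],[0,-10,2,0,0,0,4],[0,-15,3,0,0,0,4],[0,-20,4,0,0,0,4],[0,-25,5,0,0,0,4]]'; python3 -m crank '[[0,-4.7,0.7,0,0,0,4],[3,-4.7,0.7,0,0,0,4],[6,-4.7,0.7,0,0,0,4],[8,-4.7,0.7,0,0,0,4],[8,-4.7,0.7,0,0,0,4]]'
python3 - <<'E'
from h import *
for i in range(3): im=eyes.get_image("wrist");s=manip.get_state(); print(s["position"],s["contact_force"],s["width"])
print(hole(im,52,s["position"][:2],s["position"][2]-.0055,.6))
cv2.imwrite("pics/w12.png",im["color"])
im=eyes.get_image("side");cv2.imwrite("pics/s12.png",cv2.resize(im["color"][110:250,160:340],None,fx=4,fy=4,interpolation=cv2.INTER_CUBIC)); print(hole(im,22,(.6295,.147),.014))
E
```

```text
clock: 19.15
position: [0.584, 0.2033, 0.1453]
ee_rot: [0.708, -0.0, 0.706, 0.001]
contact_force: [0.7, 0.4, -7.1]
width: 0.0494
clock: 19.77
position: [0.6323, -0.0477, 0.1425]
ee_rot: [0.706, 0.0, 0.708, 0.0]
contact_force: [0.8, 0.6, -8.2]
width: 0.0497
clock: 20.4
position: [0.6376, -0.0928, 0.0606]
ee_rot: [0.705, 0.001, 0.709, 0.001]
contact_force: [-0.8, 0.9, -8.3]
width: 0.0495
[ 0.63906155 -0.09305871  0.06223778] [ 1.18690952  0.23238722 -6.93759229] 0.049780254134876266
[ 0.64027846 -0.09336782  0.06343988] [ 0.51035094  0.1052406  -6.74515898] 0.04950600165325786
[ 0.64095083 -0.09347342  0.06416176] [ 0.34334432  0.14322838 -7.47924123] 0.04970714865672747
(array([249.9, 298.1]), array([ 0.6408, -0.0939,  0.1087]))
(array([224.5, 209.4]), array([0.6298, 0.1489, 0.046 ]))
```

View pics/w12.png

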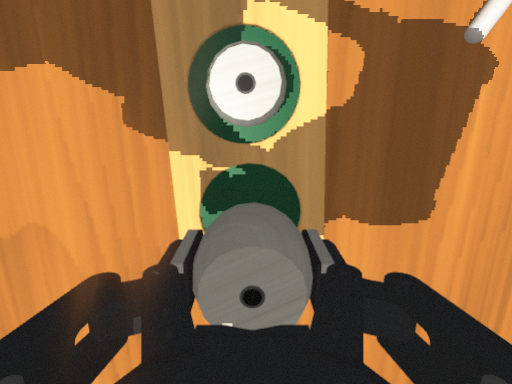

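View pics/s12.png

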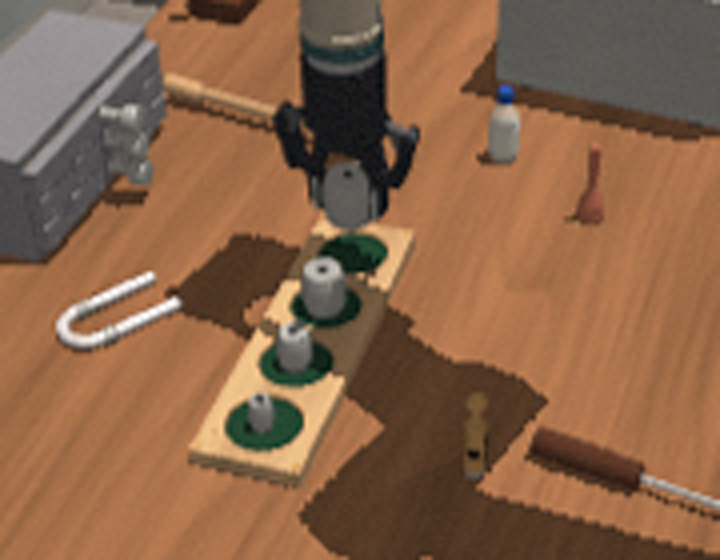

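Plugs 22, 32 and 42 stand in wells 4, 3 and 2 (side crop at about (262,413), (293,347) and (324,288)). Plug_52 hangs over well_1, so I'll lower it.

```bash
python3 -m crank '[[2.5,0,0,0,0,0,4],[4,0,0,0,0,0,4],[4.4,0,0,0,0,0,4],[4.4,0,0,0,0,0,4],[4.4,0,0,0,0,0,4]]' ;python3 -m crank '[[0.1,0,0,0,0,0,4],[0.1,0,0,0,0,0,4]]'
```

```text
clock: 21.22
position: [0.6412, -0.0937, 0.0199]
ee_rot: [0.708, -0.0, 0.706, -0.0]
contact_force: [-1.1, -0.3, -7.4]
width: 0.0499
clock: 21.48
position: [0.6411, -0.0936, 0.0197]
ee_rot: [0.708, -0.0, 0.706, -0.0]
contact_force: [-2.5, -0.4, 2.4]
width: 0.0495
```

Contact with the floor. Release, raise and check.

```bash
python3 -m crank '[[0,0,0,0,0,0,5.6],[0,0,0,0,0,0,6.8],[0,0,0,0,0,0,7.5],[-4,0,0,0,0,0,8],[-9,0,0,0,0,0,8]]'; python3 -m crank '[[-5,0,-5,0,0,0,8],[-9,3,-8,0,0,0,8],[-12,6,-10,0,0,0,8],[-14,7,-10,0,0,0,8],[-14,7,-10,0,0,0,8]]'; python3 - <<'E'
from h import *
W={52:(.6405,-.093),42:(.6367,-.013),32:(.633,.0676),22:(.6295,.1473)}
for n in("wrist","side","scene"):
    im=eyes.get_image(n)
    for s in W: print(n,s,W[s],hole(im,s,W[s],.014))
    a=im["color"]
    cv2.imwrite(f"pics/{n}13.png",a if n=="wrist" else cv2.resize(a[110:250,160:340] if n=="side" else a[160:260,210:350],None,fx=4,fy=4,interpolation=cv2.INTER_CUBIC))
print(manip.get_state()["position"])
E
```

```text
clock: 22.1
position: [0.6395, -0.0933, 0.1079]
ee_rot: [0.706, 0.0, 0.708, 0.0]
contact_force: [0.0, -0.8, 0.3]
width: 0.0799
clock: 22.72
position: [0.5412, -0.023, 0.2504]
ee_rot: [0.709, -0.001, 0.705, 0.0]
contact_force: [-0.2, 0.4, -0.2]
width: 0.08
wrist 52 (0.6405, -0.093) (array([341.9, 240. ]), array([ 0.6511, -0.1064,  0.064 ]))
wrist 42 (0.6367, -0.013) (array([336. , 162.1]), array([ 0.6386, -0.0135,  0.058 ]))
wrist 32 (0.633, 0.0676) (array([336.9,  88.3]), array([0.6352, 0.0658, 0.052 ]))
wrist 22 (0.6295, 0.1473) (array([337.4,   6. ]), array([0.6313, 0.1461, 0.046 ]))
side 52 (0.6405, -0.093) (array([247. , 162.7]), array([ 0.6421, -0.0936,  0.064 ]))
side 42 (0.6367, -0.013) (array([240.5, 173. ]), array([ 0.6454, -0.0347,  0.058 ]))
side 32 (0.633, 0.0676) (array([232.7, 191.6]), array([0.6357, 0.0637, 0.052 ]))
side 22 (0.6295, 0.1473) (array([224.5, 209.2]), array([0.63  , 0.1484, 0.046 ]))
scene 52 (0.6405, -0.093) (array([248.6, 219.9]), array([ 0.6428, -0.0936,  0.064 ]))
scene 42 (0.6367, -0.013) (array([272.2, 211.6]), array([ 0.637 , -0.0098,  0.058 ]))
scene 32 (0.633, 0.0676) (array([293. , 206.2]), array([0.6394, 0.0635, 0.052 ]))
scene 22 (0.6295, 0.1473) (array([314.6, 199.5]), array([0.6382, 0.146 , 0.046 ]))
[ 0.53993967 -0.023845    0.24707797]
```

View pics/side13.png

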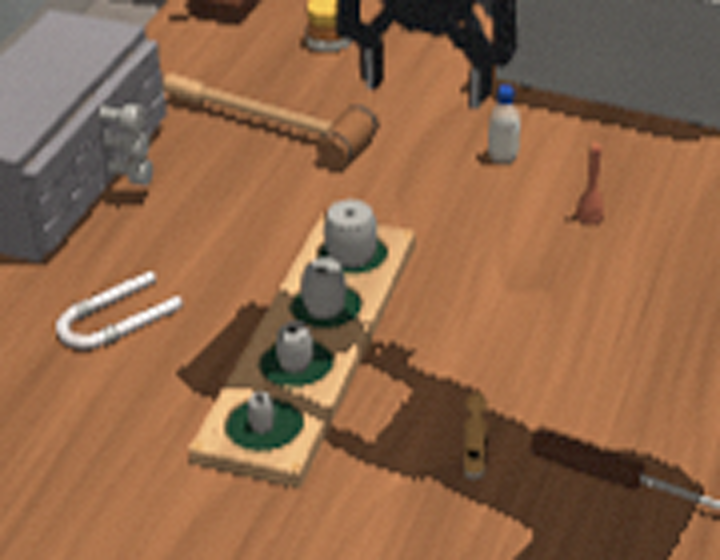

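View pics/wrist13.png

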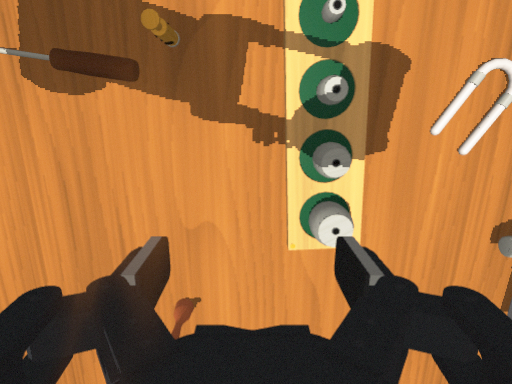

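View pics/scene13.png

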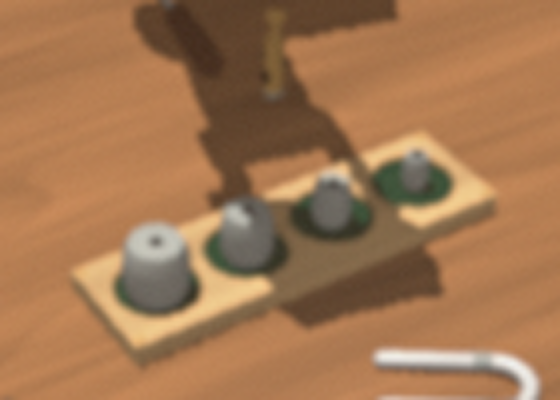

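All three views show four upright plugs in the right wells. Two of the hole readings are off (wrist 52, side 42); those seem to be the finger and a shadow edge. I'll check top heights by depth before handing in.

```bash
python3 - <<'E'
from h import *
W={52:(.6405,-.093),42:(.6367,-.013),32:(.633,.0676),22:(.6295,.1473)}
for n in("side","wrist"):
    im=eyes.get_image(n); C=cloud(im).reshape(-1,3)
    for s in W:
        q=C[(np.hypot(C[:,0]-W[s][0],C[:,1]-W[s][1])<s*.00045)&(C[:,2]>.014+H[s]-.008)&(C[:,2]<.09)]
        if len(q)>4:
            print(n,s,len(q),"top med",np.median(q[:,2]).round(4),"max",q[:,2].max().round(4),"expect",.014+H[s],"tops xy",((q.min(0)+q.max(0))/2)[:2].round(4))
s=manip.get_state(); print(s["clock"],s["qd"].round(3))
E
```

```text
side 52 79 top med 0.0643 max 0.0693 expect 0.064 tops xy [ 0.6397 -0.0918]
side 42 59 top med 0.0586 max 0.0624 expect 0.057999999999999996 tops xy [ 0.6372 -0.0128]
side 32 46 top med 0.0524 max 0.0557 expect 0.052 tops xy [0.6333 0.0685]
side 22 20 top med 0.047 max 0.049 expect 0.046 tops xy [0.6296 0.1481]
wrist 52 1000 top med 0.0633 max 0.0658 expect 0.064 tops xy [ 0.6406 -0.0921]
wrist 42 883 top med 0.0573 max 0.0601 expect 0.057999999999999996 tops xy [ 0.6369 -0.0131]
wrist 32 564 top med 0.0514 max 0.0539 expect 0.052 tops xy [0.6328 0.0672]
wrist 22 268 top med 0.0453 max 0.0479 expect 0.046 tops xy [0.6296 0.1441]
22.975 [ 0.001  0.001 -0.005 -0.     0.002  0.001]
```

```bash
python3 -c "
from rig import manip
manip.sign_off()"
```

```text
the job is handed in; nothing more can be done
```

All four plugs are standing in the board in size order. The vise is at the +y end, so plug_22 is in well_4, plug_32 in well_3, plug_42 in well_2 and plug_52 in well_1. The job was handed in at about 23 s of robot time.

- **Grasp correction:** I opened once on plug_42 and regripped it 3 mm lower. The other three plugs were gripped first time, and I felt each plug touch the well floor before letting go.
- **Final checks:** the wrist, side and scene pictures show all four plugs upright, holes up, inside their wells. Top heights measured by depth are within 1 mm of the values for standing flat on the felt. By the same depth data, the tops lie within about 1.5 mm of the well centres. The exception is plug_22 in the wrist view, which read 3 mm off because it was cut off at the picture's edge; the side view puts it within 1 mm.
- **Checks that disagreed:** in the last pictures some automatic hole positions were 4 to 24 mm off. The worst were plug_52 in the wrist view and plug_42 in the side view. I took these as mis-detections on a finger or a shadow edge, because the depth data and the pictures contradicted them.

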